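Run the eyepiece inspection carousel at 16 turns a minute and park it on its pointer

TASK

By its yellow crank handle, bring the loaded platter of the inspection carousel up to 16 turns a minute, anticlockwise seen from above, and keep the platter within 2.5 turns a minute of that for 6 seconds without a break so that the camera sees every piece pass evenly. Then bring the platter to rest with its orange index under the tip of the green pointer (within 15 mm), let go of the handle and move clear. The handle slips against the platter, so watch the platter itself: never run it above 24 turns a minute or backwards, do not touch the platter or what it carries, and leave the drag shoe in its cage and the eyepiece, filter and dust cap on the table where they are.

Things in the scene. Friction and masses are not known exactly. Their poses are not given: they have to be found in the camera images.
- platter (a joint): angle (rad, counts on over many turns) of the heavy platter about its vertical axis; grows anticlockwise seen from above; 0 and every multiple of 2 pi put the orange index under the pointer tip. 16 turns a minute is 1.68 rad/s. Platter with load: moment of inertia about 0.044 kg m2, varies by 30 %. Bearing drag about 0.016 N m s/rad viscous plus 0.04 N m dry (half to double)
- crank (a joint): angle (rad) of crank minus platter, anticlockwise positive, no stops. The crank drives the platter only through a grease slip hub: torque = about 0.055 N m s/rad x (crank speed - platter speed). The crank must run some 1 to 2 rad/s faster than the platter to keep 16 turns a minute; with the crank held still the platter coasts to rest in 0.5 to 1.5 s
- index (a point): orange index strip, 30 mm long (radial) by 14 mm wide, flat on the rim of the platter (a heavy aluminium disc, 300 mm diameter, 20 mm thick, top 60 mm above the table, with five small pieces fixed in nests - eyepieces, filter rings, brass cap - up to 41 mm above the disc, none to be touched); point on its centre line, 137 mm from the axis, 61 mm above the table
- pointer (a point): the point on the platter's rim below the tip of the fixed green pointer, 137 mm from the axis and 61 mm above the table. The pointer (14 mm wide, top 84 mm above the table) stands on a grey post outside the rim and reaches over it
- hub (a point): point on the vertical axis of platter and crank, 170 mm above the table (the height of the handle's middle). Steel crank hub below it, 48 mm diameter, top 137 mm above the table
- handle_mid (a point): middle of the yellow crank handle: an upright free-spinning cylinder, 30 mm diameter, 55 mm tall (142 to 197 mm above the table), whose axis runs 65 mm from the platter's axis. The crank arm under it is 20 mm wide, its top 134 mm above the table. The handle spins freely on its pin, so a gripper can hold it without turning while it goes round. The crank turns without stops in both directions
- base: fixed grey foot of the carousel; origin at table height on the axis, its x axis points to the pointer. A black inspection camera stands on it 212 mm from the axis, 60 degrees clockwise of the pointer, top 150 mm above the table
- drag_shoe: loose flat aluminium block, 30 x 44 x 12 mm, about 45 g, that rests by its weight on the platter rim inside a fixed steel cage (top 78 mm above the table), 120 degrees anticlockwise of the pointer; its rubbing makes most of the dry drag. Origin at centre of its underside. Leave it in its cage
- eyepiece: rubber-armoured long eye-relief eyepiece standing on the table, 63 mm diameter, 105 mm tall, 0.42 kg; origin at centre of its underside. Leave alone
- filter: smoked glass neutral density filter in a dark ring, 58 mm diameter, 10 mm high; origin at centre of its underside. Leave alone
- dust_cap: brass dust cap with a small knob, 62 mm diameter, 24 mm high; origin at centre of its underside. Leave alone

How it is judged:
By the outcome, as a careful person would: the job done as asked, in the order asked, and still so for the second after the job is handed in, with the robot touching nothing.
It also fails if it takes over 64 s, if anything falls off the work surface, if the arm or the gripper's body presses on something with over 40 N, if the wrist force passes 120 N, or if a joint passes its speed limit or range.

ROBOT

A 6-joint arm with a two-finger parallel gripper is mounted at the origin on the work surface. World frame = base frame: x ahead of the robot, y to its left, z up, the work surface at z = 0. Lengths are in m, angles in rad, forces in N, time in s.
With the tool pointing down it reaches from about 0.375 to 0.975 m from the base axis. Payload 3.8 kg.
Tool frame: the origin (TCP) lies at the centre of the arm's flange, where the gripper is bolted on; the fingertips stand 166 mm ahead of it and the grasp point (between the pads) lies 147 mm ahead of it (arm.tip_extent is the z of the fingertips in the tool frame, in m); z points along the fingers, y is the line along which they close (so a half turn about z gives the same grasp; the last joint's range is limited). The gripper opens to 88 mm and grips with 3 to 60 N. Pads are 18 mm wide; open, the fingers measure 123 mm over their backs; the gripper's body (75 mm by 187 mm) begins 45 mm behind the grasp point.
Start: joints at [1.101, 0.264, 1.604, -0, 1.274, -0.037], TCP at [0.283, 0.613, 0.405] pointing down, gripper open.
Joint ranges: [-2.63, 2.63], [-0.94, 2.18], [0.31, 2.57], [-1.31, 4.45], [0, 2.66], [-2.55, 2.55]. Speed limits (rad/s): [2.57, 2.57, 3.14, 3.14, 3.14, 3.14].

INTERFACE

Orientations are given as a unit quaternion [w, x, y, z].
In Python, from plant import arm, eyes, workorder gives the robot as it stands.
- The arm moves only by the tool apply_moves, never from a script. Its argument "commands" is a list of rows, each an object with "dp": the shift along the tool's x, y, z as a fraction of full scale, a list of three; "dr": the turn, a rotation vector about the tool's x, y, z as a fraction of full scale, a list of three. A call has 1 to 10 rows; each row shifts and turns the commanded pose from where the row before left it, along the tool's axes as they then stand; what a row does not reach is not made up. Full scale, the value 1, is 0.02 m for a shift and 0.08 rad for a turn. A row lasts 1/8 s, in which the tool goes at most 62.5 mm and 10.7 degrees, less where a joint would pass 70% of its speed; a pose out of reach is approached as far as the arm can. A call with a number of a shift or a turn outside -1 to 1 is refused whole. A call with a gripper value outside its range is refused whole. "grip" is the opening, from 0 (shut) to 1 (fully open), set as the call begins (left out, the last holds). The fingers move at their own pace and stop on an object; "squeeze" is the grip in N (left out, the last holds). Time passes only in rows, so rows that do not move let the fingers close. It gives the time, the measured TCP pose, the force, the opening and the grip force at its end, in the units of the state.
- arm.observe(): the state, without advancing time (a new reading comes with each control period).
- eyes.read_camera(name): name is "scene" or "top"; returns the picture (480x640x3 uint8, red, green, blue); there is no depth.
- eyes.camera_params(name): a dict with "K" (3x3 intrinsics, pixels), "k1" (the pictures are not rectified: a ray, as slopes to the right and down, at radius r is drawn at 1 + k1 r^2 times it, then the intrinsics apply), "cam_to_world" (4x4, takes a point from camera to world coordinates). Camera axes: x right, y down, z forward; pixel columns grow to the right and rows downward; lengths in m; the calibration is good to about 2 mm. A picture is of the moment at which its call begins. camera_params takes no time and is no camera call.
- workorder.close_job(): hands the job in; it is judged then, once.
The state is a dict: "time_s": time; "joint_positions": joint angles; "joint_vel": joint speeds; "effort": joint torques, N m; "ee_pos": TCP position; "tool_rot": TCP orientation; "contact_force": force on the tool from outside, world axes, zero at the start; "torque": the same for the moment, N m; "gripper_width": opening from 0.0 (shut) to 1.0 (fully open); "gripper_force": force on a finger pad.
Only numpy, scipy, OpenCV 4.12 (cv2) and the standard library are available. Lean on these libraries where they do the work, as an engineer would, in place of code of your own. Each camera call takes 0.05 s, during which the arm holds its last target. There are 200 camera calls.

## Working session

There is one attempt and no reset: what is moved stays moved. The work goes in short steps, Python scripts to look and compute and a tool call to move; the robot and the scene stay as the last step left them, time stands still between calls to the robot, and variables do not carry over. Pictures are saved under pics/ and viewed, at most 10 in all, crops included, and the job is handed in when it is done.

Besides the shell and the picture viewer there is one more tool, called as a command line: name --argument value ..., lists and objects as JSON in quotes. apply_moves: Moves the arm, as the interface text tells. Its arguments: {"type":"object","properties":{"commands":{"type":"array","items":{"type":"object","properties":{"dp":{"type":"array","items":{"type":"number"}},"dr":{"type":"array","items":{"type":"number"}}}}},"grip":{"type":"number"},"squeeze":{"type":"number"}},"required":["commands"]}

```bash
mkdir -p pics; ls; cat > h.py <<'E'
import numpy as np, cv2
from plant import arm, eyes, workorder
E
python3 - <<'E'
from h import *
np.set_printoptions(precision=4,suppress=True)
for n in ("top","scene"):
    cv2.imwrite(f"pics/{n}0.png",eyes.read_camera(n)[:,:,::-1]); print(eyes.camera_params(n))
print(arm.observe(), arm.tip_extent)
E
```

```text
pics
{'K': array([[584.4087,   0.    , 319.4908],
       [  0.    , 584.4087, 237.3307],
       [  0.    ,   0.    ,   1.    ]]), 'k1': -0.09680495545025436, 'cam_to_world': array([[-0.0145, -0.9947,  0.1016,  0.4308],
       [-0.9998,  0.016 ,  0.0135,  0.1534],
       [-0.015 , -0.1014, -0.9947,  1.0925],
       [ 0.    ,  0.    ,  0.    ,  1.    ]])}
{'K': array([[474.4752,   0.    , 325.1403],
       [  0.    , 474.4752, 237.2157],
       [  0.    ,   0.    ,   1.    ]]), 'k1': -0.08347494235896613, 'cam_to_world': array([[ 0.2538,  0.5346, -0.8061,  1.3374],
       [ 0.9672, -0.1322,  0.2168, -0.0541],
       [ 0.0093, -0.8347, -0.5506,  0.676 ],
       [ 0.    ,  0.    ,  0.    ,  1.    ]])}
{'time_s': 0.1, 'joint_positions': array([ 1.1011,  0.2647,  1.6052, -0.    ,  1.2737, -0.0369]), 'joint_vel': array([-0.0017, -0.0032, -0.0029, -0.0002,  0.0002,  0.0009]), 'effort': array([ -0.0006, -50.3613, -35.8073,   0.073 ,   0.0233,  -0.    ]), 'ee_pos': array([0.283 , 0.6125, 0.4035]), 'tool_rot': array([-0.0002,  0.2147,  0.9767, -0.001 ]), 'contact_force': array([0.375 , 0.4505, 0.096 ]), 'torque': array([0.0477, 0.0098, 0.0117]), 'gripper_force': 0.0, 'gripper_width': 1.0016342684588748} 0.166
```

View pics/top0.png

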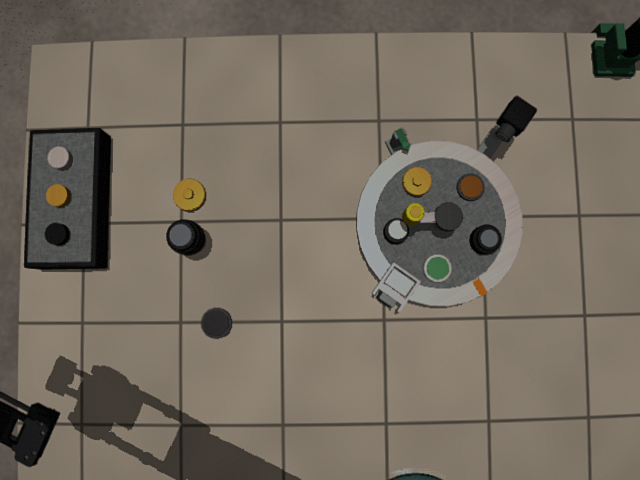

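View pics/scene0.png

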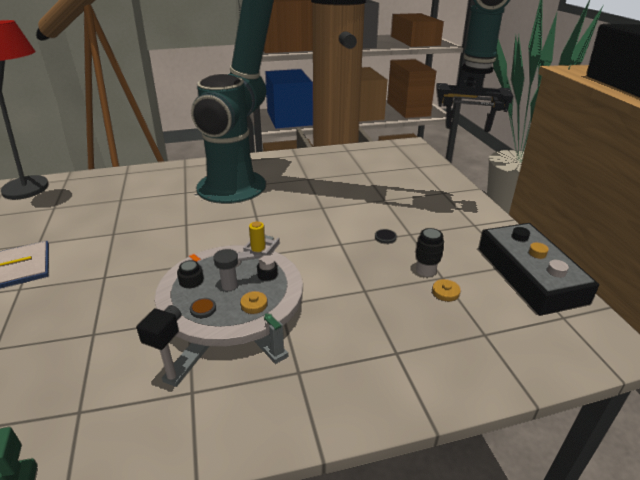

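The top view shows the platter centred near (440,223), with the hub top at (448,216) and the handle top at (415,212). The orange index is at (480,288) and the pointer at (400,142). The table pieces are well away to the left, and the scene view agrees. Next I measure.

```bash
cat > h.py <<'E'
import numpy as np, cv2
from scipy.optimize import least_squares
from plant import arm, eyes, workorder
np.set_printoptions(precision=4,suppress=True)
P={n:eyes.camera_params(n) for n in("top","scene")}
def proj(n,X):
    p=P[n];T=np.linalg.inv(p["cam_to_world"]);X=np.atleast_2d(X)@T[:3,:3].T+T[:3,3]
    return cv2.projectPoints(X.reshape(-1,1,3),np.zeros(3),np.zeros(3),p["K"],np.array([p["k1"],0,0,0,0]))[0].reshape(-1,2)
def unproj(n,uv,z):
    p=P[n];uv=np.array(uv,float).reshape(-1,1,2)
    s=cv2.undistortPointsIter(uv,p["K"],np.array([p["k1"],0,0,0,0]),None,None,(3,50,1e-10)).reshape(-1,2)
    d=np.c_[s,np.ones(len(s))]@p["cam_to_world"][:3,:3].T;o=p["cam_to_world"][:3,3]
    return o+d*((z-o[2])/d[:,2])[:,None]
def mask(img,lo,hi):
    return cv2.inRange(cv2.cvtColor(img,cv2.COLOR_RGB2HSV),np.array(lo),np.array(hi))
def blobs(m,amin=15):
    n,_,s,c=cv2.connectedComponentsWithStats(m)
    return [(c[i].round(1),int(s[i,4])) for i in range(1,n) if s[i,4]>=amin]
E
python3 - <<'E'
from h import *
im=cv2.imread("pics/top0.png")[:,:,::-1].copy(); sc=cv2.imread("pics/scene0.png")[:,:,::-1].copy()
hsv=cv2.cvtColor(im,cv2.COLOR_RGB2HSV)
for q in [(480,288),(415,212),(417,181),(470,187),(437,268),(399,138),(365,220),(385,200)]: print(q,hsv[q[1],q[0]])
hs=cv2.cvtColor(sc,cv2.COLOR_RGB2HSV)
for q in [(258,238),(194,259),(273,322),(253,302)]: print('s',q,hs[q[1],q[0]])
# rim circle fit at z=.06: radial bright->dark edge
g=im.astype(float).min(2)  # rim is greyer(blue higher) than the table
c=unproj("top",[(440,223)],.06)[0]; print("c0",c)
b=im[:,:,2].astype(float)
pts=[]
rr=np.arange(.135,.165,.0005)
for a in np.radians(np.arange(0,360,3)):
    X=np.c_[c[0]+rr*np.cos(a),c[1]+rr*np.sin(a),0*rr+.06]
    uv=proj("top",X).astype(np.float32)
    v=cv2.remap(b.astype(np.float32),uv[None,:,0],uv[None,:,1],1)[0]
    d=cv2.GaussianBlur(v[None],(9,1),0)[0]; d=np.gradient(d)
    i=d.argmin(); pts.append((X[i,0],X[i,1],d[i]))
pts=np.array(pts); s=pts[pts[:,2]<-1]
f=least_squares(lambda p:np.hypot(s[:,0]-p[0],s[:,1]-p[1])-.15,c[:2],loss="soft_l1",f_scale=.001)
r=f.fun; print("centre",f.x,"n",len(s),np.median(abs(r)))
hub=f.x
print("hub top", unproj("top",[(448,216)],.137))
print("ptr px", unproj("top",[(405,147),(399,140)],.084)) 
for n,I in (("top",im),("scene",sc)):
  for nm,lo,hi in (("yel",(24,180,120),(33,255,255)),("or",(8,200,150),(17,255,255)),("grn",(45,80,50),(85,255,255))):
    print(n,nm,blobs(mask(I,lo,hi)))
E
python3 -c "
import cv2
a=cv2.imread('pics/top0.png')[115:325,345:545];b=cv2.imread('pics/scene0.png')[215:395,130:330]
import numpy as np
cv2.imwrite('pics/c0.png',np.hstack([cv2.resize(a,(400,420)),cv2.resize(b,(400,420))]))"
```

```text
(480, 288) [ 15 223 153]
(415, 212) [ 23 173 152]
(417, 181) [ 21 174 154]
(470, 187) [ 15 202 101]
(437, 268) [ 65 108 106]
(399, 138) [ 69 124  78]
(365, 220) [ 95  10 158]
(385, 200) [60  6 80]
s (258, 238) [ 24 233 117]
s (194, 259) [ 13 244 191]
s (273, 322) [ 70 110  88]
s (253, 302) [ 19 181 144]
c0 [ 0.5585 -0.0478  0.06  ]
centre [ 0.5606 -0.0474] n 119 0.0016086571606149236
hub top [[ 0.5604 -0.0465  0.137 ]]
ptr px [[0.6918 0.0137 0.084 ]
 [0.7046 0.0239 0.084 ]]
top yel [(array([414.4, 212. ]), 152)]
top or [(array([479.6, 286.9]), 92)]
top grn [(array([616.1,  33.3]), 297), (array([599.2,  43. ]), 49), (array([604.5,  71.5]), 28), (array([402.5, 139.1]), 150), (array([437.4, 267.7]), 368)]
scene yel [(array([256.1, 227.1]), 49), (array([ 14.7, 260.5]), 56)]
scene or [(array([194.2, 257.4]), 31)]
scene grn [(array([541.7,  40. ]), 746), (array([582.8,  42.3]), 453), (array([501.9,  64.7]), 257), (array([515.2,  54.4]), 75), (array([520.2,  56.5]), 28), (array([509.9, 108.9]), 37), (array([240.3, 191.9]), 18), (array([227.2, 196.9]), 18), (array([271.9, 321.2]), 106), (array([  3.6, 451.1]), 353)]
```

View pics/c0.png

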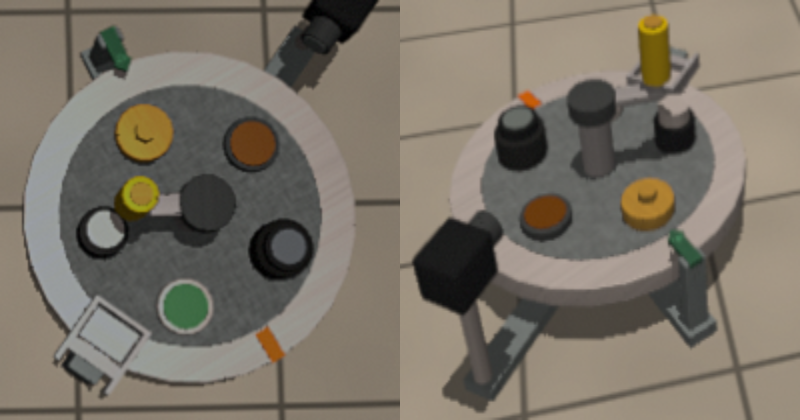

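```bash
python3 - <<'E'
from h import *
h=np.array([.5605,-.0472])
def pol(n,uv,z):
    q=unproj(n,[uv],z)[0]; d=q[:2]-h; print(n,uv,q,"r",np.hypot(*d).round(4),"deg",np.degrees(np.arctan2(d[1],d[0])).round(1)); return q
pol("top",(448.5,216.5),.137);pol("top",(408,150),.084);pol("top",(402.5,139.1),.08);pol("top",(399.8,281),.078)
pol("top",(415.5,211.7),.197);pol("top",(479.6,287),.061);pol("scene",(194.2,257.4),.061)
# scene crop scale: 200px->400 wide (2x), 180->420 (2.333)
S=lambda x,y:(130+(x-400)/2,215+y/2.3333)
pol("scene",S(592,100),.137);pol("scene",S(653,22),.197);pol("scene",S(676,237),.084)
# combine handle: both cams
o=arm.observe();print(o["time_s"],o["ee_pos"])
for a in(.5,):pass
E
```

```text
top (448.5, 216.5) [ 0.5596 -0.0473  0.137 ] r 0.001 deg -172.6
top (408, 150) [0.6862 0.0085 0.084 ] r 0.1375 deg 23.9
top (402.5, 139.1) [0.7072 0.0171 0.08  ] r 0.1602 deg 23.6
top (399.8, 281) [0.4561 0.0291 0.078 ] r 0.1293 deg 143.8
top (415.5, 211.7) [0.5597 0.0163 0.197 ] r 0.0635 deg 90.7
top (479.6, 287) [ 0.4434 -0.1141  0.061 ] r 0.1348 deg -150.2
scene (194.2, 257.4) [ 0.446  -0.1142  0.061 ] r 0.1327 deg -149.6
scene (226.0, 257.8577551107873) [ 0.5725 -0.0467  0.137 ] r 0.012 deg 2.4
scene (256.5, 224.4287061243732) [0.5618 0.0184 0.197 ] r 0.0656 deg 88.9
scene (268.0, 316.5728796125659) [0.6982 0.0123 0.084 ] r 0.1501 deg 23.4
0.1 [0.283  0.6125 0.4035]
```

apply_moves --commands '[{"dp":[-1,-0.85,0]},{"dp":[-1,-0.85,0]},{"dp":[-1,-0.85,0]},{"dp":[-1,-0.85,0]},{"dp":[-1,-0.85,0]},{"dp":[-1,-0.85,0]},{"dp":[-1,-0.85,0]},{"dp":[-1,-0.85,0]},{"dp":[-1,-0.85,0]},{"dp":[-1,-0.85,0]}]' --grip 1

```text
$.commands[0]: bad value
```

apply_moves --commands '[{"dp":[-1,-0.84,0]},{"dp":[-1,-0.84,0]},{"dp":[-1,-0.84,0]},{"dp":[-1,-0.84,0]},{"dp":[-1,-0.84,0]},{"dp":[-1,-0.84,0]},{"dp":[-1,-0.84,0]},{"dp":[-1,-0.84,0]},{"dp":[-1,-0.84,0]},{"dp":[-1,-0.84,0]}]'

```text
$.commands[0]: bad value
```

apply_moves --commands '[{"dp":[-1,-0.85,0]},{"dp":[-1,-0.85,0]},{"dp":[-1,-0.85,0]},{"dp":[-1,-0.85,0]},{"dp":[-0.9,-0.8,0],"dr":[0,0,-0.9]},{"dr":[0,0,-0.9]},{"dr":[0,0,-0.9]},{"dr":[0,0,-0.9]},{"dr":[0,0,-0.9]},{"dr":[0,0,-0.9]}]'

```text
$.commands[0]: bad value
```

apply_moves --commands '[{"dp":[-1,-0.85,0],"dr":[0,0,0]},{"dp":[-1,-0.85,0],"dr":[0,0,0]},{"dp":[-1,-0.85,0],"dr":[0,0,0]},{"dp":[-1,-0.85,0],"dr":[0,0,0]},{"dp":[-1,-0.85,0],"dr":[0,0,0]},{"dp":[-1,-0.85,0],"dr":[0,0,0]},{"dp":[-1,-0.85,0],"dr":[0,0,0]},{"dp":[-1,-0.85,0],"dr":[0,0,0]},{"dp":[-1,-0.85,0],"dr":[0,0,0]},{"dp":[-1,-0.85,0],"dr":[0,0,0]}]' --grip 1

```text
time_s: 1.35
ee_pos: [0.3939, 0.3726, 0.4049]
tool_rot: [0.0, 0.215, 0.977, 0.0]
contact_force: [0.1, 0.1, 0.6]
gripper_width: 1.001
gripper_force: 0.0
```

apply_moves --commands '[{"dp":[-1,-0.84,0],"dr":[0,0,0]},{"dp":[-1,-0.84,0],"dr":[0,0,0]},{"dp":[-1,-0.84,0],"dr":[0,0,0]},{"dp":[-1,-0.84,0],"dr":[0,0,0]},{"dp":[-1,-0.84,0],"dr":[0,0,0]},{"dp":[-1,-0.84,0],"dr":[0,0,0]},{"dp":[-1,-0.84,0],"dr":[0,0,0]},{"dp":[-1,-0.84,0],"dr":[0,0,0]},{"dp":[-1,-0.84,0],"dr":[0,0,0]},{"dp":[-1,-0.84,0],"dr":[0,0,0]}]'

```text
time_s: 2.6
ee_pos: [0.5044, 0.1363, 0.4049]
tool_rot: [0.0, 0.215, 0.977, 0.0]
contact_force: [-0.3, 0.3, -0.8]
gripper_width: 0.995
gripper_force: 0.0
```

apply_moves --commands '[{"dp":[-1,-0.85,0],"dr":[0,0,0]},{"dp":[-1,-0.85,0],"dr":[0,0,0]},{"dp":[-1,-0.85,0],"dr":[0,0,0]},{"dp":[-1,-0.85,0],"dr":[0,0,0]},{"dp":[-0.9,-0.8,0],"dr":[0,0,-0.9]},{"dp":[0,0,0],"dr":[0,0,-0.9]},{"dp":[0,0,0],"dr":[0,0,-0.9]},{"dp":[0,0,0],"dr":[0,0,-0.9]},{"dp":[0,0,0],"dr":[0,0,-0.9]},{"dp":[0,0,0],"dr":[0,0,-0.9]}]'

```text
time_s: 3.85
ee_pos: [0.5576, 0.0198, 0.4048]
tool_rot: [0.0, -0.0, 1.0, 0.0]
contact_force: [-0.1, -0.4, 0.6]
gripper_width: 1.002
gripper_force: 0.0
```

```bash
python3 - <<'E'
from h import *
from scipy.spatial.transform import Rotation as R
o=arm.observe();q=o["tool_rot"];M=R.from_quat(np.r_[q[1:],q[0]]).as_matrix()
print(o["time_s"],o["ee_pos"],o["joint_positions"]);print(M)
print("need tool dp/0.02:",M.T@(np.array([.5605,.0178,.318])-o["ee_pos"])/.02)
im=eyes.read_camera("top");s=eyes.read_camera("scene")
cv2.imwrite("pics/a1.png",np.hstack([im[100:330,330:560],s[150:380,120:350]])[:,:,::-1])
E
```

```text
3.85 [0.5576 0.0198 0.4048] [-0.0092  0.0429  1.8568  0.      1.2416 -1.5808]
[[-1.     -0.0008  0.0003]
 [-0.0008  1.      0.    ]
 [-0.0003  0.     -1.    ]]
need tool dp/0.02: [-0.144  -0.0977  4.342 ]
```

View pics/a1.png

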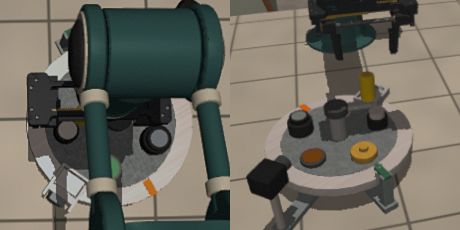

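The fingers straddle the handle along the radial direction. The arm hides part of the top view, while the scene view still shows the index and pieces. I'll lower and grip.

apply_moves --commands '[{"dp":[-0.14,-0.1,0.8],"dr":[0,0,0]},{"dp":[0,0,0.9],"dr":[0,0,0]},{"dp":[0,0,0.9],"dr":[0,0,0]},{"dp":[0,0,0.9],"dr":[0,0,0]},{"dp":[0,0,0.84],"dr":[0,0,0]},{"dp":[0,0,0],"dr":[0,0,0]}]'

```text
time_s: 4.7
ee_pos: [0.5602, 0.0189, 0.3156]
tool_rot: [-0.002, 0.0, 1.0, 0.0]
contact_force: [-0.4, -0.1, 0.7]
gripper_width: 1.0
gripper_force: 0.0
```

apply_moves --commands '[{"dp":[0,0,0],"dr":[0,0,0]},{"dp":[0,0,0],"dr":[0,0,0]},{"dp":[0,0,0],"dr":[0,0,0]},{"dp":[0,0,0],"dr":[0,0,0]},{"dp":[0,0,0],"dr":[0,0,0]},{"dp":[0,0,0],"dr":[0,0,0]}]' --grip 0.2 --squeeze 25

```text
time_s: 5.45
ee_pos: [0.561, 0.0174, 0.318]
tool_rot: [0.0, -0.0, 1.0, -0.002]
contact_force: [0.1, -15.7, -0.0]
gripper_width: 0.343
gripper_force: 7.8
```

```bash
python3 - <<'E'
from h import *
o=arm.observe();print(o)
t=eyes.read_camera("top");s=eyes.read_camera("scene")
cv2.imwrite("pics/t2.png",t[:,:,::-1]);cv2.imwrite("pics/s2.png",s[:,:,::-1])
cv2.imwrite("pics/a2.png",np.hstack([t[100:330,330:560],s[150:380,120:350]])[:,:,::-1])
print(blobs(mask(s,(8,200,120),(17,255,255)),8),blobs(mask(t,(8,200,120),(17,255,255)),8))
E
```

```text
{'time_s': 5.45, 'joint_positions': array([-0.0119,  0.1212,  1.9399, -0.0053,  1.0803, -1.5809]), 'joint_vel': array([-0.0211,  0.0009,  0.0018, -0.0796,  0.0001, -0.0008]), 'effort': array([  8.7997, -39.7645, -32.804 ,   4.6497,   0.1959,   0.006 ]), 'ee_pos': array([0.561 , 0.0174, 0.318 ]), 'tool_rot': array([ 0.0001, -0.0004,  1.    , -0.0023]), 'contact_force': array([  0.1495, -15.6771,  -0.038 ]), 'torque': array([-2.2775, -0.0329,  0.0637]), 'gripper_force': 7.810529563575983, 'gripper_width': 0.3434005778723282}
[(array([194.2, 257.5]), 32)] [(array([479.5, 286.3]), 85)]
```

View pics/a2.png

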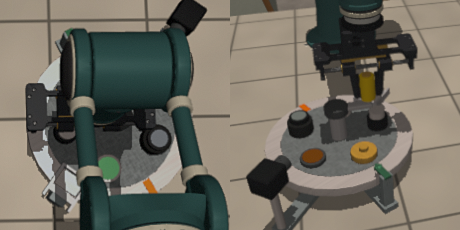

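```bash
cat >> h.py <<'E'
H=np.array([.5605,-.0475]); PA=np.radians(23.8)
def tri(a,b):
    f=lambda X:np.r_[proj("top",X)[0]-a,proj("scene",X)[0]-b]
    return least_squares(f,np.array([.56,-.05,.08])).x
E
python3 - <<'E'
from h import *
t=cv2.imread("pics/top0.png")[:,:,::-1].copy(); s=cv2.imread("pics/scene0.png")[:,:,::-1].copy()
cols={"brown":((8,150,50),(17,230,140)),"brass":((18,130,80),(22,215,200)),"green":((55,70,50),(75,160,160)),"index":((8,215,140),(17,255,255))}
def near(B): return [b for b in B if True]
for k,(lo,hi) in cols.items():
    T=[b for b in blobs(mask(t,lo,hi),20) if 350<b[0][0]<530 and 130<b[0][1]<315]
    S=[b for b in blobs(mask(s,lo,hi),10) if 150<b[0][0]<310 and 235<b[0][1]<345]
    print(k,T,S)
S=lambda x,y:np.array((130+(x-400)/2,215+y/2.3333))
for k,a,b in (("brown",(470.5,186.5),S(545,217)),("brass",(417,180.5),S(648,208)),("index",(479.6,286.8),(194.2,257.5)),("hub",(448.5,216.5),S(592,100)),("handle",(415.5,211.7),S(653,22))):
    X=tri(np.array(a),b);d=X[:2]-H;print(k,X,np.hypot(*d),np.degrees(np.arctan2(d[1],d[0])-PA)%360)
q=unproj("top",[(437.4,267.7)],.085)[0];d=q[:2]-H;print("green",q,np.hypot(*d),np.degrees(np.arctan2(d[1],d[0])-PA)%360)
E
```

```text
brown [(array([470.8, 186.4]), 383)] [(array([202.3, 305.5]), 214)]
brass [(array([418.3, 179.2]), 482), (array([415.1, 211.3]), 86)] [(array([253.4, 302.1]), 463)]
green [(array([402.5, 139. ]), 154), (array([437.4, 267.7]), 379)] [(array([272. , 321.1]), 118)]
index [(array([479.6, 287. ]), 87)] [(array([194.2, 257.5]), 30)]
brown [ 0.623  -0.1041  0.064 ] 0.0843777116922674 294.03691943517276
brass [ 0.6354 -0.0075  0.0642] 0.08489838724035875 4.345710856040738
index [ 0.4438 -0.1145  0.0593] 0.13455558073183735 186.0745607056208
hub [ 0.5607 -0.0479  0.1291] 0.0005055408652453077 273.63561375767864
handle [0.56   0.0171 0.1962] 0.0646447900907061 66.64202871581348
green [ 0.4777 -0.0357  0.085 ] 0.08358922669533565 148.0937868949446
```

apply_moves --commands '[{"dp":[0,-0.06,0],"dr":[0,0,0]},{"dp":[0,0,0],"dr":[0,0,0]}]'

```text
time_s: 5.8
ee_pos: [0.5611, 0.0165, 0.318]
tool_rot: [0.0, 0.0, 1.0, -0.001]
contact_force: [1.1, -6.6, -0.1]
gripper_width: 0.334
gripper_force: 25.0
```

```bash
cat >> h.py <<'E'
H=np.array([.5607,-.0486]); RC=.065
import json,sys,os,time
def plan(fs,save=True,maxw=9):
    """fs: list of per-row step fractions of 20 mm (Linf). prints rows"""
    st=json.load(open("st.json")); c=np.array(st["c"]); rows=[]; ph=[]
    for f in fs:
        a0=np.arctan2(*(c-H)[::-1]); lo,hi=0,.9
        tgt=lambda a:H+RC*np.array([np.cos(a0+a),np.sin(a0+a)])
        for _ in range(40):
            m=(lo+hi)/2
            if abs(tgt(m)-c).max()>.02*f or m>maxw/8: hi=m
            else: lo=m
        d=np.round((tgt(lo)-c)/.02,2); c=c+.02*d; rows.append({"dp":[-d[0],d[1],0],"dr":[0,0,0]}); ph.append(lo)
    print(json.dumps(rows)); print("dphi",np.array(ph),"mean w",np.mean(ph)*8,"end ang",np.degrees(np.arctan2(*(c-H)[::-1])))
    if save: json.dump({"c":c.tolist()},open("st.json","w"))
OFF={"index":0,"brown":np.radians(107.9),"brass":np.radians(178.2),"green":np.radians(-38)}
cols={"brown":((8,150,50),(17,230,140),.064,.0845),"brass":((18,130,80),(22,215,200),.066,.0845),"green":((55,70,50),(75,160,160),.065,.0845),"index":((8,200,110),(17,255,255),.060,.135)}
def angles(n,img):
    """candidates for platter angle (deg)"""
    out=[]
    for k,(lo,hi,z,r0) in cols.items():
        for uv,ar in blobs(mask(img,lo,hi),10 if k=="index" else 60):
            d=unproj(n,[uv],z)[0][:2]-H; r=np.hypot(*d)
            if abs(r-r0)<.008: out.append((k,ar,round(r,3),round(np.degrees(np.arctan2(d[1],d[0])-PA-OFF[k])%360,1)))
    return out
def look(names=("scene",)):
    for n in names:
        t=arm.observe()["time_s"];im=eyes.read_camera(n);cv2.imwrite(f"pics/{n}_{t:.2f}.png",im[:,:,::-1]);print(n,round(t,3),angles(n,im))
    o=arm.observe();p=o["ee_pos"][:2]-H
    print("t",round(o["time_s"],3),"tcp",o["ee_pos"],"r",np.hypot(*p),"ang",np.degrees(np.arctan2(p[1],p[0])),"F",o["contact_force"],"grip",o["gripper_force"],o["gripper_width"])
E
python3 - <<'E'
from h import *
json.dump({"c":[.561,.0170]},open("st.json","w"))
for n,f in(("top","top0"),("scene","scene0"),("top","t2"),("scene","s2")): print(n,angles(n,cv2.imread(f"pics/{f}.png")[:,:,::-1].copy()))
plan([.3,.6,.9,1,1,1,1,1,1,1])
E
```

```text
top [('brown', 383, np.float64(0.084), np.float64(186.2)), ('brass', 482, np.float64(0.085), np.float64(184.4)), ('green', 379, np.float64(0.083), np.float64(187.8)), ('index', 94, np.float64(0.135), np.float64(185.6))]
scene [('brown', 214, np.float64(0.078), np.float64(183.3)), ('brass', 463, np.float64(0.082), np.float64(188.6)), ('index', 32, np.float64(0.133), np.float64(185.8))]
top [('green', 348, np.float64(0.081), np.float64(189.3)), ('index', 85, np.float64(0.133), np.float64(185.7))]
scene [('brown', 216, np.float64(0.078), np.float64(183.1)), ('brass', 463, np.float64(0.082), np.float64(188.6)), ('index', 32, np.float64(0.133), np.float64(185.8))]
[{"dp": [0.3, -0.04, 0], "dr": [0, 0, 0]}, {"dp": [0.6, -0.11, 0], "dr": [0, 0, 0]}, {"dp": [0.9, -0.41, 0], "dr": [0, 0, 0]}, {"dp": [0.97, -1.0, 0], "dr": [0, 0, 0]}, {"dp": [0.41, -1.0, 0], "dr": [0, 0, 0]}, {"dp": [0.07, -1.0, 0], "dr": [0, 0, 0]}, {"dp": [-0.25, -1.0, 0], "dr": [0, 0, 0]}, {"dp": [-0.67, -1.0, 0], "dr": [0, 0, 0]}, {"dp": [-1.0, -0.69, 0], "dr": [0, 0, 0]}, {"dp": [-1.0, -0.26, 0], "dr": [0, 0, 0]}]
dphi [0.0924 0.1881 0.3059 0.4323 0.3347 0.3099 0.3185 0.3725 0.3765 0.3197] mean w 2.440367908304615 end ang -95.57005494438242
```

apply_moves --commands '[{"dp":[0.3,-0.04,0],"dr":[0,0,0]},{"dp":[0.6,-0.11,0],"dr":[0,0,0]},{"dp":[0.9,-0.41,0],"dr":[0,0,0]},{"dp":[0.97,-1.0,0],"dr":[0,0,0]},{"dp":[0.41,-1.0,0],"dr":[0,0,0]},{"dp":[0.07,-1.0,0],"dr":[0,0,0]},{"dp":[-0.25,-1.0,0],"dr":[0,0,0]},{"dp":[-0.67,-1.0,0],"dr":[0,0,0]},{"dp":[-1.0,-0.69,0],"dr":[0,0,0]},{"dp":[-1.0,-0.26,0],"dr":[0,0,0]}]'

```text
time_s: 7.05
ee_pos: [0.5551, -0.1138, 0.318]
tool_rot: [-0.001, 0.001, 1.0, 0.0]
contact_force: [-1.5, 4.0, 2.9]
gripper_width: 0.333
gripper_force: 25.0
```

```bash
python3 - <<'E'
from h import *
look(); plan([1]*10)
E
```

```text
scene 7.05 [('brown', 220, np.float64(0.077), np.float64(241.3)), ('brass', 398, np.float64(0.084), np.float64(242.5)), ('green', 168, np.float64(0.087), np.float64(238.9))]
t 7.1 tcp [ 0.5572 -0.1139  0.3181] r 0.06539935456463446 ang -93.06586856926346 F [ 3.8333 -2.1265 -1.6805] grip 24.999905051663518 0.33069441098230734
[{"dp": [-1.0, 0.05, 0], "dr": [0, 0, 0]}, {"dp": [-1.0, 0.4, 0], "dr": [0, 0, 0]}, {"dp": [-1.0, 0.95, 0], "dr": [0, 0, 0]}, {"dp": [-0.46, 1.0, 0], "dr": [0, 0, 0]}, {"dp": [-0.1, 1.0, 0], "dr": [0, 0, 0]}, {"dp": [0.21, 1.0, 0], "dr": [0, 0, 0]}, {"dp": [0.62, 1.0, 0], "dr": [0, 0, 0]}, {"dp": [1.0, 0.76, 0], "dr": [0, 0, 0]}, {"dp": [1.0, 0.29, 0], "dr": [0, 0, 0]}, {"dp": [1.0, -0.02, 0], "dr": [0, 0, 0]}]
dphi [0.3096 0.3329 0.4273 0.34   0.3104 0.3159 0.3632 0.3883 0.3219 0.3092] mean w 2.734871717535789 end ang 100.35998399045742
```

apply_moves --commands '[{"dp":[-1.0,0.05,0],"dr":[0,0,0]},{"dp":[-1.0,0.4,0],"dr":[0,0,0]},{"dp":[-1.0,0.95,0],"dr":[0,0,0]},{"dp":[-0.46,1.0,0],"dr":[0,0,0]},{"dp":[-0.1,1.0,0],"dr":[0,0,0]},{"dp":[0.21,1.0,0],"dr":[0,0,0]},{"dp":[0.62,1.0,0],"dr":[0,0,0]},{"dp":[1.0,0.76,0],"dr":[0,0,0]},{"dp":[1.0,0.29,0],"dr":[0,0,0]},{"dp":[1.0,-0.02,0],"dr":[0,0,0]}]'

```text
time_s: 8.35
ee_pos: [0.5469, 0.0155, 0.318]
tool_rot: [-0.0, -0.001, 1.0, -0.003]
contact_force: [3.9, -15.8, -0.3]
gripper_width: 0.338
gripper_force: 25.0
```

```bash
python3 - <<'E'
from h import *
look(("scene","top")); plan([1]*10)
E
```

```text
scene 8.35 [('brown', 171, np.float64(0.089), np.float64(357.5)), ('brass', 194, np.float64(0.085), np.float64(1.7)), ('green', 211, np.float64(0.078), np.float64(355.8)), ('index', 65, np.float64(0.137), np.float64(354.7))]
top 8.4 [('brass', 622, np.float64(0.083), np.float64(1.9))]
t 8.45 tcp [0.546 0.015 0.318] r 0.06523553011543552 ang 103.04899897262959 F [ 0.9233 -9.4397  0.5297] grip 25.00247687101364 0.3364064292936015
[{"dp": [1.0, -0.36, 0], "dr": [0, 0, 0]}, {"dp": [1.0, -0.87, 0], "dr": [0, 0, 0]}, {"dp": [0.52, -1.0, 0], "dr": [0, 0, 0]}, {"dp": [0.14, -1.0, 0], "dr": [0, 0, 0]}, {"dp": [-0.16, -1.0, 0], "dr": [0, 0, 0]}, {"dp": [-0.55, -1.0, 0], "dr": [0, 0, 0]}, {"dp": [-1.0, -0.83, 0], "dr": [0, 0, 0]}, {"dp": [-1.0, -0.35, 0], "dr": [0, 0, 0]}, {"dp": [-1.0, -0.01, 0], "dr": [0, 0, 0]}, {"dp": [-1.0, 0.32, 0], "dr": [0, 0, 0]}]
dphi [0.3286 0.4106 0.3481 0.312  0.3132 0.3524 0.4037 0.3272 0.3087 0.3242] mean w 2.743056094414933 end ang -63.19835369346473
```

apply_moves --commands '[{"dp":[1.0,-0.36,0],"dr":[0,0,0]},{"dp":[1.0,-0.87,0],"dr":[0,0,0]},{"dp":[0.52,-1.0,0],"dr":[0,0,0]},{"dp":[0.14,-1.0,0],"dr":[0,0,0]},{"dp":[-0.16,-1.0,0],"dr":[0,0,0]},{"dp":[-0.55,-1.0,0],"dr":[0,0,0]},{"dp":[-1.0,-0.83,0],"dr":[0,0,0]},{"dp":[-1.0,-0.35,0],"dr":[0,0,0]},{"dp":[-1.0,-0.01,0],"dr":[0,0,0]},{"dp":[-1.0,0.32,0],"dr":[0,0,0]}]'

```text
time_s: 9.7
ee_pos: [0.5897, -0.1073, 0.318]
tool_rot: [-0.001, 0.0, 1.0, -0.002]
contact_force: [0.6, -4.2, 2.2]
gripper_width: 0.336
gripper_force: 25.0
```

```bash
cat >> h.py <<'E'
from scipy.integrate import solve_ivp
# crank knots (t, unwrapped deg)  and platter obs (t,deg)
def sim(p,T,PHI,t0=5.8,th0=186,w0=0.):
    I,d,dt=.044,p[0],.005; c=p[1]; b=.016*p[2]; 
    t=np.arange(t0,T[-1]+dt/2,dt); ph=np.interp(t,T,np.radians(PHI)); wc=np.gradient(ph,dt)
    th,w=np.radians(th0),w0; TH=[];W=[]
    for k in wc:
        a=(c*(k-w)-b*w); a=a-d if w>1e-4 else max(a-d,0)
        w=max(w+a/I*dt,0); th+=w*dt; TH.append(th);W.append(w)
    return t,np.degrees(TH),np.array(W)
E
python3 - <<'E'
from h import *
look(("scene",)); 
d=np.degrees([[0.0924,0.1881,0.3059,0.4323,0.3347,0.3099,0.3185,0.3725,0.3765,0.3197],[0.3096,0.3329,0.4273,0.34,0.3104,0.3159,0.3632,0.3883,0.3219,0.3092],[0.3286,0.4106,0.3481,0.312,0.3132,0.3524,0.4037,0.3272,0.3087,0.3242]])
T=[5.8];P_=[89.7]
for k,s in enumerate(d):
    for v in s: T.append(T[-1]+.125);P_.append(P_[-1]+v)
    T.append(T[-1]+(.05,.1,.05)[k]);P_.append(P_[-1])
json.dump([T,P_],open("crank.json","w"))
E
```

```text
scene 9.7 [('brown', 164, np.float64(0.086), np.float64(112.3)), ('brass', 488, np.float64(0.081), np.float64(116.5)), ('green', 151, np.float64(0.086), np.float64(120.5))]
t 9.75 tcp [ 0.5917 -0.1062  0.3181] r 0.06539020202693267 ang -61.69777663153506 F [ 6.8298 -4.536  -2.0472] grip 24.99982754699886 0.3319272223447572
```

```bash
python3 - <<'E'
from h import *
T,PH=json.load(open("crank.json")); ob=np.array([[7.05,241],[8.35,356],[9.7,475.5]])
f=lambda p:np.r_[[np.interp(ob[:,0],*sim(p,T,PH)[:2])-ob[:,1]][0]/2,(np.log(p/np.array([.04,.055,1]))/.4)]
r=least_squares(f,[.04,.055,1.]);p=r.x;print(p,r.fun)
t,th,w=sim(p,T,PH); print("w rpm last s",(w[-260::10]*9.549).round(1))
# continue max, no stalls
plan([1]*10);plan([1]*10)
E
```

```text
[0.0357 0.0578 0.8597] [ 0.4382 -0.2522  0.0384 -0.2816  0.1222 -0.3778]
w rpm last s [12.6 12.8 13.  13.5 14.  14.5 14.7 14.8 14.9 14.8 14.8 14.8 14.8 14.9
 15.  15.2 15.6 16.  16.  16.  15.9 15.8 15.7 15.6 15.6 15.3]
[{"dp": [-1.0, 0.78, 0], "dr": [0, 0, 0]}, {"dp": [-0.59, 1.0, 0], "dr": [0, 0, 0]}, {"dp": [-0.19, 1.0, 0], "dr": [0, 0, 0]}, {"dp": [0.12, 1.0, 0], "dr": [0, 0, 0]}, {"dp": [0.47, 1.0, 0], "dr": [0, 0, 0]}, {"dp": [1.0, 0.92, 0], "dr": [0, 0, 0]}, {"dp": [1.0, 0.38, 0], "dr": [0, 0, 0]}, {"dp": [1.0, 0.05, 0], "dr": [0, 0, 0]}, {"dp": [1.0, -0.27, 0], "dr": [0, 0, 0]}, {"dp": [1.0, -0.71, 0], "dr": [0, 0, 0]}]
dphi [0.3932 0.3585 0.3145 0.3112 0.3423 0.4204 0.3309 0.3095 0.3203 0.3795] mean w 2.784120055784297 end ang 136.18440124439786
[{"dp": [0.65, -1.0, 0], "dr": [0, 0, 0]}, {"dp": [0.25, -1.0, 0], "dr": [0, 0, 0]}, {"dp": [-0.08, -1.0, 0], "dr": [0, 0, 0]}, {"dp": [-0.43, -1.0, 0], "dr": [0, 0, 0]}, {"dp": [-1.0, -1.0, 0], "dr": [0, 0, 0]}, {"dp": [-1.0, -0.42, 0], "dr": [0, 0, 0]}, {"dp": [-1.0, -0.07, 0], "dr": [0, 0, 0]}, {"dp": [-1.0, 0.25, 0], "dr": [0, 0, 0]}, {"dp": [-1.0, 0.66, 0], "dr": [0, 0, 0]}, {"dp": [-0.7, 1.0, 0], "dr": [0, 0, 0]}]
dphi [0.3699 0.3184 0.3098 0.3359 0.4384 0.3347 0.3095 0.3182 0.3709 0.3779] mean w 2.7868872369745077 end ang -24.159411671966982
```

apply_moves --commands '[{"dp":[-1.0,0.78,0],"dr":[0,0,0]},{"dp":[-0.59,1.0,0],"dr":[0,0,0]},{"dp":[-0.19,1.0,0],"dr":[0,0,0]},{"dp":[0.12,1.0,0],"dr":[0,0,0]},{"dp":[0.47,1.0,0],"dr":[0,0,0]},{"dp":[1.0,0.92,0],"dr":[0,0,0]},{"dp":[1.0,0.38,0],"dr":[0,0,0]},{"dp":[1.0,0.05,0],"dr":[0,0,0]},{"dp":[1.0,-0.27,0],"dr":[0,0,0]},{"dp":[1.0,-0.71,0],"dr":[0,0,0]}]'

```text
time_s: 11.0
ee_pos: [0.5132, -0.0039, 0.3181]
tool_rot: [0.002, -0.001, 1.0, -0.002]
contact_force: [13.6, -12.6, -7.5]
gripper_width: 0.333
gripper_force: 25.0
```

apply_moves --commands '[{"dp":[0.65,-1.0,0],"dr":[0,0,0]},{"dp":[0.25,-1.0,0],"dr":[0,0,0]},{"dp":[-0.08,-1.0,0],"dr":[0,0,0]},{"dp":[-0.43,-1.0,0],"dr":[0,0,0]},{"dp":[-1.0,-1.0,0],"dr":[0,0,0]},{"dp":[-1.0,-0.42,0],"dr":[0,0,0]},{"dp":[-1.0,-0.07,0],"dr":[0,0,0]},{"dp":[-1.0,0.25,0],"dr":[0,0,0]},{"dp":[-1.0,0.66,0],"dr":[0,0,0]},{"dp":[-0.7,1.0,0],"dr":[0,0,0]}]'

```text
time_s: 12.25
ee_pos: [0.6206, -0.0756, 0.318]
tool_rot: [0.001, 0.001, 1.0, -0.002]
contact_force: [2.3, -3.7, 1.3]
gripper_width: 0.329
gripper_force: 25.0
```

```bash
python3 - <<'E'
from h import *
look(("scene",)); 
for _ in range(5): plan([1]*10)
E
```

```text
scene 12.25 [('brown', 150, np.float64(0.09), np.float64(6.7)), ('green', 228, np.float64(0.077), np.float64(6.4))]
t 12.3 tcp [ 0.6217 -0.0728  0.3181] r 0.0656053142096292 ang -21.653086056672134 F [ 9.4844  0.2221 -3.643 ] grip 24.999990295618773 0.33176070745853875
[{"dp": [-0.27, 1.0, 0], "dr": [0, 0, 0]}, {"dp": [0.05, 1.0, 0], "dr": [0, 0, 0]}, {"dp": [0.4, 1.0, 0], "dr": [0, 0, 0]}, {"dp": [0.93, 1.0, 0], "dr": [0, 0, 0]}, {"dp": [1.0, 0.47, 0], "dr": [0, 0, 0]}, {"dp": [1.0, 0.11, 0], "dr": [0, 0, 0]}, {"dp": [1.0, -0.21, 0], "dr": [0, 0, 0]}, {"dp": [1.0, -0.6, 0], "dr": [0, 0, 0]}, {"dp": [0.77, -1.0, 0], "dr": [0, 0, 0]}, {"dp": [0.31, -1.0, 0], "dr": [0, 0, 0]}]
dphi [0.3199 0.3093 0.3323 0.4239 0.341  0.3105 0.3154 0.3606 0.3906 0.323 ] mean w 2.7413577656224524 end ang 172.2308699730357
[{"dp": [-0.02, -1.0, 0], "dr": [0, 0, 0]}, {"dp": [-0.35, -1.0, 0], "dr": [0, 0, 0]}, {"dp": [-0.85, -1.0, 0], "dr": [0, 0, 0]}, {"dp": [-1.0, -0.53, 0], "dr": [0, 0, 0]}, {"dp": [-1.0, -0.16, 0], "dr": [0, 0, 0]}, {"dp": [-1.0, 0.16, 0], "dr": [0, 0, 0]}, {"dp": [-1.0, 0.52, 0], "dr":
[... 1219 characters left out ...]
, "dr": [0, 0, 0]}]
dphi [0.3761 0.3725 0.3184 0.3096 0.3347 0.4342 0.3369 0.3102 0.3174 0.3677] mean w 2.782074102805636 end ang 43.31714779860956
[{"dp": [1.0, 0.72, 0], "dr": [0, 0, 0]}, {"dp": [1.0, 0.28, 0], "dr": [0, 0, 0]}, {"dp": [1.0, -0.04, 0], "dr": [0, 0, 0]}, {"dp": [1.0, -0.38, 0], "dr": [0, 0, 0]}, {"dp": [1.0, -0.91, 0], "dr": [0, 0, 0]}, {"dp": [0.49, -1.0, 0], "dr": [0, 0, 0]}, {"dp": [0.12, -1.0, 0], "dr": [0, 0, 0]}, {"dp": [-0.19, -1.0, 0], "dr": [0, 0, 0]}, {"dp": [-0.57, -1.0, 0], "dr": [0, 0, 0]}, {"dp": [-1.0, -0.79, 0], "dr": [0, 0, 0]}]
dphi [0.3813 0.3208 0.3092 0.3307 0.4185 0.3441 0.3112 0.3145 0.3569 0.3946] mean w 2.7854735761586924 end ang -117.19594960882692
```

apply_moves --commands '[{"dp":[-0.27,1.0,0],"dr":[0,0,0]},{"dp":[0.05,1.0,0],"dr":[0,0,0]},{"dp":[0.4,1.0,0],"dr":[0,0,0]},{"dp":[0.93,1.0,0],"dr":[0,0,0]},{"dp":[1.0,0.47,0],"dr":[0,0,0]},{"dp":[1.0,0.11,0],"dr":[0,0,0]},{"dp":[1.0,-0.21,0],"dr":[0,0,0]},{"dp":[1.0,-0.6,0],"dr":[0,0,0]},{"dp":[0.77,-1.0,0],"dr":[0,0,0]},{"dp":[0.31,-1.0,0],"dr":[0,0,0]}]'

```text
time_s: 13.55
ee_pos: [0.4962, -0.0398, 0.3181]
tool_rot: [0.003, 0.0, 1.0, -0.001]
contact_force: [16.1, -2.0, -10.2]
gripper_width: 0.334
gripper_force: 25.0
```

apply_moves --commands '[{"dp":[-0.02,-1.0,0],"dr":[0,0,0]},{"dp":[-0.35,-1.0,0],"dr":[0,0,0]},{"dp":[-0.85,-1.0,0],"dr":[0,0,0]},{"dp":[-1.0,-0.53,0],"dr":[0,0,0]},{"dp":[-1.0,-0.16,0],"dr":[0,0,0]},{"dp":[-1.0,0.16,0],"dr":[0,0,0]},{"dp":[-1.0,0.52,0],"dr":[0,0,0]},{"dp":[-0.85,1.0,0],"dr":[0,0,0]},{"dp":[-0.35,1.0,0],"dr":[0,0,0]},{"dp":[-0.03,1.0,0],"dr":[0,0,0]}]'

```text
time_s: 14.8
ee_pos: [0.6257, -0.0387, 0.318]
tool_rot: [0.001, 0.0, 1.0, -0.0]
contact_force: [2.3, 0.0, 0.7]
gripper_width: 0.332
gripper_force: 25.0
```

apply_moves --commands '[{"dp":[0.31,1.0,0],"dr":[0,0,0]},{"dp":[0.76,1.0,0],"dr":[0,0,0]},{"dp":[1.0,0.61,0],"dr":[0,0,0]},{"dp":[1.0,0.21,0],"dr":[0,0,0]},{"dp":[1.0,-0.11,0],"dr":[0,0,0]},{"dp":[1.0,-0.46,0],"dr":[0,0,0]},{"dp":[0.94,-1.0,0],"dr":[0,0,0]},{"dp":[0.39,-1.0,0],"dr":[0,0,0]},{"dp":[0.06,-1.0,0],"dr":[0,0,0]},{"dp":[-0.27,-1.0,0],"dr":[0,0,0]}]'

```text
time_s: 16.05
ee_pos: [0.501, -0.074, 0.3181]
tool_rot: [0.002, 0.001, 1.0, 0.001]
contact_force: [11.7, 5.4, -5.4]
gripper_width: 0.336
gripper_force: 25.0
```

```bash
python3 - <<'E'
from h import *
look(("scene",)); 
E
```

```text
scene 16.05 [('brown', 126, np.float64(0.091), np.float64(21.3)), ('brass', 346, np.float64(0.083), np.float64(24.4)), ('green', 210, np.float64(0.079), np.float64(26.3)), ('index', 51, np.float64(0.136), np.float64(22.8))]
t 16.1 tcp [ 0.5018 -0.0756  0.318 ] r 0.06484028646684066 ang -155.377617895378 F [ 7.8018 -0.0453 -2.5519] grip 24.999751467257738 0.33583149237840515
```

apply_moves --commands '[{"dp":[-0.69,-1.0,0],"dr":[0,0,0]},{"dp":[-1.0,-0.67,0],"dr":[0,0,0]},{"dp":[-1.0,-0.25,0],"dr":[0,0,0]},{"dp":[-1.0,0.07,0],"dr":[0,0,0]},{"dp":[-1.0,0.42,0],"dr":[0,0,0]},{"dp":[-1.0,0.98,0],"dr":[0,0,0]},{"dp":[-0.43,1.0,0],"dr":[0,0,0]},{"dp":[-0.09,1.0,0],"dr":[0,0,0]},{"dp":[0.24,1.0,0],"dr":[0,0,0]},{"dp":[0.64,1.0,0],"dr":[0,0,0]}]'

```text
time_s: 17.35
ee_pos: [0.6074, -0.0023, 0.3179]
tool_rot: [-0.0, 0.0, 1.0, -0.0]
contact_force: [-2.8, -3.2, 5.3]
gripper_width: 0.333
gripper_force: 25.0
```

apply_moves --commands '[{"dp":[1.0,0.72,0],"dr":[0,0,0]},{"dp":[1.0,0.28,0],"dr":[0,0,0]},{"dp":[1.0,-0.04,0],"dr":[0,0,0]},{"dp":[1.0,-0.38,0],"dr":[0,0,0]},{"dp":[1.0,-0.91,0],"dr":[0,0,0]},{"dp":[0.49,-1.0,0],"dr":[0,0,0]},{"dp":[0.12,-1.0,0],"dr":[0,0,0]},{"dp":[-0.19,-1.0,0],"dr":[0,0,0]},{"dp":[-0.57,-1.0,0],"dr":[0,0,0]},{"dp":[-1.0,-0.79,0],"dr":[0,0,0]}]'

```text
time_s: 18.6
ee_pos: [0.5298, -0.1057, 0.3179]
tool_rot: [-0.001, 0.0, 1.0, 0.001]
contact_force: [3.2, 7.5, 3.0]
gripper_width: 0.335
gripper_force: 25.0
```

```bash
python3 - <<'E'
from h import *
look(("scene",)); plan([1]*10)
E
```

```text
scene 18.6 [('brown', 200, np.float64(0.08), np.float64(277.9)), ('brass', 362, np.float64(0.085), np.float64(276.5)), ('green', 186, np.float64(0.084), np.float64(271.2))]
t 18.65 tcp [ 0.5324 -0.107   0.318 ] r 0.06494484962156397 ang -115.87956974940056 F [ 4.2946 -1.287   0.3227] grip 24.99987850897014 0.33089658746596434
[{"dp": [-1.0, -0.32, 0], "dr": [0, 0, 0]}, {"dp": [-1.0, 0.0, 0], "dr": [0, 0, 0]}, {"dp": [-1.0, 0.33, 0], "dr": [0, 0, 0]}, {"dp": [-1.0, 0.82, 0], "dr": [0, 0, 0]}, {"dp": [-0.56, 1.0, 0], "dr": [0, 0, 0]}, {"dp": [-0.17, 1.0, 0], "dr": [0, 0, 0]}, {"dp": [0.13, 1.0, 0], "dr": [0, 0, 0]}, {"dp": [0.51, 1.0, 0], "dr": [0, 0, 0]}, {"dp": [1.0, 0.89, 0], "dr": [0, 0, 0]}, {"dp": [1.0, 0.36, 0], "dr": [0, 0, 0]}]
dphi [0.3249 0.3091 0.3259 0.4006 0.354  0.3135 0.3119 0.3466 0.4142 0.3287] mean w 2.7434462228529446 end ang 79.26110289909437
```

apply_moves --commands '[{"dp":[-1.0,-0.32,0],"dr":[0,0,0]},{"dp":[-1.0,0.0,0],"dr":[0,0,0]},{"dp":[-1.0,0.33,0],"dr":[0,0,0]},{"dp":[-1.0,0.82,0],"dr":[0,0,0]},{"dp":[-0.56,1.0,0],"dr":[0,0,0]},{"dp":[-0.17,1.0,0],"dr":[0,0,0]},{"dp":[0.13,1.0,0],"dr":[0,0,0]},{"dp":[0.51,1.0,0],"dr":[0,0,0]},{"dp":[1.0,0.89,0],"dr":[0,0,0]},{"dp":[1.0,0.36,0],"dr":[0,0,0]}]'

```text
time_s: 19.9
ee_pos: [0.5709, 0.0162, 0.3179]
tool_rot: [-0.001, -0.001, 1.0, -0.001]
contact_force: [-0.7, -9.8, 4.8]
gripper_width: 0.335
gripper_force: 25.0
```

```bash
python3 - <<'E'
from h import *
look(("scene",)); plan([.8,.6,.4,.2])
E
```

```text
scene 19.9 [('brass', 378, np.float64(0.083), np.float64(41.0)), ('green', 202, np.float64(0.08), np.float64(44.8)), ('index', 45, np.float64(0.137), np.float64(40.2))]
t 19.95 tcp [0.5688 0.0163 0.3179] r 0.06540770081581798 ang 82.87050310239839 F [-4.7182 -4.154   5.1286] grip 25.00188664533198 0.33705705786927587
[{"dp": [0.8, 0.05, 0], "dr": [0, 0, 0]}, {"dp": [0.6, -0.09, 0], "dr": [0, 0, 0]}, {"dp": [0.4, -0.13, 0], "dr": [0, 0, 0]}, {"dp": [0.2, -0.08, 0], "dr": [0, 0, 0]}]
dphi [0.2475 0.187  0.1293 0.0669] mean w 1.2612688288703793 end ang 115.38386226375121
```

apply_moves --commands '[{"dp":[0.8,0.05,0],"dr":[0,0,0]},{"dp":[0.6,-0.09,0],"dr":[0,0,0]},{"dp":[0.4,-0.13,0],"dr":[0,0,0]},{"dp":[0.2,-0.08,0],"dr":[0,0,0]}]'

```text
time_s: 20.45
ee_pos: [0.5318, 0.0095, 0.318]
tool_rot: [0.0, 0.0, 1.0, -0.002]
contact_force: [4.0, -8.2, 1.0]
gripper_width: 0.33
gripper_force: 25.0
```

```bash
python3 - <<'E'
from h import *
look(("scene",))
E
```

```text
scene 20.45 [('brown', 156, np.float64(0.088), np.float64(82.6)), ('brass', 445, np.float64(0.082), np.float64(86.7)), ('green', 174, np.float64(0.083), np.float64(91.7))]
t 20.5 tcp [0.5315 0.0093 0.318 ] r 0.06485951416597506 ang 116.71895297305058 F [ 2.4208 -7.7701  0.83  ] grip 25.000916495919228 0.3349886342427168
```

apply_moves --commands '[{"dp":[0,0,0],"dr":[0,0,0]},{"dp":[0,0,0],"dr":[0,0,0]},{"dp":[0,0,0],"dr":[0,0,0]},{"dp":[0,0,0],"dr":[0,0,0]},{"dp":[0,0,0],"dr":[0,0,0]},{"dp":[0,0,0],"dr":[0,0,0]}]'

```text
time_s: 21.25
ee_pos: [0.5323, 0.0097, 0.318]
tool_rot: [0.0, 0.0, 1.0, -0.002]
contact_force: [2.7, -7.6, 1.1]
gripper_width: 0.334
gripper_force: 25.0
```

```bash
python3 - <<'E'
from h import *
look(("scene","top"))
T,PH=json.load(open("crank.json"))
# append recorded dphi
D=[[.3932,.3585,.3145,.3112,.3423,.4204,.3309,.3095,.3203,.3795,.3699,.3184,.3098,.3359,.4384,.3347,.3095,.3182,.3709,.3779],
[.3199,.3093,.3323,.4239,.341,.3105,.3154,.3606,.3906,.323,.3088,.3277,.407,.35,.3129,.3127,.3494,.4065,.328,.3092,.323,.3885,.3622,.3154,.3107,.3408,.4246,.332,.3096,.3196],
[.3761,.3725,.3184,.3096,.3347,.4342,.3369,.3102,.3174,.3677,.3813,.3208,.3092,.3307,.4185,.3441,.3112,.3145,.3569,.3946],
[.3249,.3091,.3259,.4006,.354,.3135,.3119,.3466,.4142,.3287],[.2475,.187,.1293,.0669]]
for s in D:
    for v in s:T.append(T[-1]+.125);PH.append(PH[-1]+np.degrees(v))
    T.append(T[-1]+.05);PH.append(PH[-1])
T.append(T[-1]+.75);PH.append(PH[-1]);print("t",T[-1]);json.dump([T,PH],open("crank.json","w"))
E
```

```text
scene 21.25 [('brown', 162, np.float64(0.086), np.float64(104.0)), ('brass', 473, np.float64(0.082), np.float64(109.1)), ('green', 167, np.float64(0.085), np.float64(114.0)), ('index', 11, np.float64(0.141), np.float64(106.5))]
top 21.3 [('brown', 110, np.float64(0.092), np.float64(103.9)), ('index', 25, np.float64(0.143), np.float64(106.6))]
t 21.35 tcp [0.5323 0.0096 0.318 ] r 0.06479645707805712 ang 115.9909832345535 F [ 3.4415 -7.3444  0.4357] grip 25.000746957957745 0.33281002139163934
t 21.250000000000004
```

```bash
cat > fit.py <<'E'
from h import *
def sim2(p,T,PH,t0,th0):
    s=p[2]/.044
    return sim([p[0]/s,p[1]/s,p[3]/.016/s],T,PH,t0,th0)
prior=np.array([.04,.055,.044,.016])
E
python3 - <<'E'
from fit import *
T,PH=json.load(open("crank.json")); ob=np.array([[7.05,241],[8.35,355.5],[9.7,475.5],[12.25,725.3],[16.05,1080+23],[18.6,1080+275],[19.9,1440+41],[20.45,1440+86],[21.25,1440+107.5]])
f=lambda p:np.r_[(np.interp(ob[:,0],*sim2(p,T,PH,5.8,186)[:2])-ob[:,1])/3,np.log(p/prior)/[.5,.3,.25,.4]]
r=least_squares(f,prior,diff_step=1e-3,x_scale=prior);p=r.x;print(p,(r.fun[:9]*3).round(1))
json.dump(p.tolist(),open("p.json","w"))
t,th,w=sim2(p,T,PH,5.8,186);k=(t>10)&(t<19.9);print("rpm after 10s min/max",w[k].min()*9.549,w[k].max()*9.549, "after 12.25",w[(t>12.25)&(t<19.9)].min()*9.549)
# next: constant crank rows n at f=1, ramps
for n in range(6,16):
    fs=[.5,.8]+[.97]*n+[.7,.4]; ang=[]
    dph=[f*.02/.065*1.1 for f in fs]
    TT=list(np.arange(len(fs)+1)*.125)+[len(fs)*.125+1.2];PP=list(np.degrees(np.r_[0,np.cumsum(dph)]));PP.append(PP[-1])
    t,th,w=sim2(p,TT,PP,0,107.5);print(n,th[-1],w.max()*9.55)
E
```

```text
[0.0272 0.055  0.049  0.0155] [-1.  -1.9  1.   0.8  0.5  0.4  0.4 -0.4 -0.9]
rpm after 10s min/max 15.110488281356679 17.3169821732716 after 12.25 15.110488281356679
6 183.9789354226899 11.493535572843514
7 195.33932763940473 12.213854230457423
8 206.80461867449353 12.815316673805869
9 218.35257504642752 13.318708185672737
10 229.96616305527286 13.741093549239705
11 241.63269702716315 14.093783195856878
12 253.34188219031725 14.38827727060534
13 265.0859400425214 14.6341783365816
14 276.8583091596612 14.839504485502955
15 288.65398035772654 15.01095078348259
```

```bash
cat >> fit.py <<'E'
import io,contextlib,re
def dph(fs):
    b=io.StringIO()
    with contextlib.redirect_stdout(b): plan(fs,save=False)
    return np.array(eval("["+",".join(re.search(r"dphi \[(.*?)\]",b.getvalue(),re.S)[1].split())+"]"))
def predict(fs,th0):
    d=dph(fs);TT=np.r_[np.arange(len(fs)+1)*.125,len(fs)*.125+1.2];PP=np.degrees(np.r_[0,np.cumsum(d),d.sum()])
    t,th,w=sim2(json.load(open("p.json")),TT,PP,0,th0);return th[-1],w.max()*9.549
E
python3 - <<'E'
from fit import *
for n in range(13,18):
  for e in ([.7,.4],[.8,.6,.3]):
    print(n,e,predict([.5,.8]+[.98]*n+e,107.5))
E
```

```text
13 [0.7, 0.4] (np.float64(272.92391259828696), np.float64(14.769574444372653))
13 [0.8, 0.6, 0.3] (np.float64(280.5161810941539), np.float64(14.983151818116342))
14 [0.7, 0.4] (np.float64(285.898914362862), np.float64(15.890638365335592))
14 [0.8, 0.6, 0.3] (np.float64(292.55504316776154), np.float64(15.897598046421018))
15 [0.7, 0.4] (np.float64(296.8801912595294), np.float64(15.93491745402265))
15 [0.8, 0.6, 0.3] (np.float64(303.56731474712035), np.float64(15.93491745402265))
16 [0.7, 0.4] (np.float64(308.144419559001), np.float64(15.93491745402265))
16 [0.8, 0.6, 0.3] (np.float64(315.65111974681287), np.float64(15.93491745402265))
17 [0.7, 0.4] (np.float64(321.27407968393146), np.float64(15.93491745402265))
17 [0.8, 0.6, 0.3] (np.float64(330.20385838985254), np.float64(15.93491745402265))
```

```bash
python3 - <<'E'
from fit import *
print(predict([.5,.8]+[.98]*18+[.8,.6,.3],107.5),predict([.5,.8]+[.98]*18+[.7,.4],107.5))
plan([.5,.8]+[.98]*8);plan([.98]*10);plan([.8,.6,.3])
E
```

```text
(np.float64(341.99752620488624), np.float64(15.93491745402265)) (np.float64(334.96313150544376), np.float64(15.93491745402265))
[{"dp": [0.5, -0.3, 0], "dr": [0, 0, 0]}, {"dp": [0.78, -0.8, 0], "dr": [0, 0, 0]}, {"dp": [0.46, -0.98, 0], "dr": [0, 0, 0]}, {"dp": [0.11, -0.98, 0], "dr": [0, 0, 0]}, {"dp": [-0.19, -0.98, 0], "dr": [0, 0, 0]}, {"dp": [-0.56, -0.98, 0], "dr": [0, 0, 0]}, {"dp": [-0.98, -0.8, 0], "dr": [0, 0, 0]}, {"dp": [-0.98, -0.33, 0], "dr": [0, 0, 0]}, {"dp": [-0.98, -0.01, 0], "dr": [0, 0, 0]}, {"dp": [-0.98, 0.3, 0], "dr": [0, 0, 0]}]
dphi [0.1795 0.3464 0.3347 0.3047 0.3083 0.3489 0.3909 0.3189 0.3025 0.3166] mean w 2.5210698023207807 end ang -63.98699017981556
[{"dp": [-0.98, 0.73, 0], "dr": [0, 0, 0]}, {"dp": [-0.61, 0.98, 0], "dr": [0, 0, 0]}, {"dp": [-0.23, 0.98, 0], "dr": [0, 0, 0]}, {"dp": [0.08, 0.98, 0], "dr": [0, 0, 0]}, {"dp": [0.41, 0.98, 0], "dr": [0, 0, 0]}, {"dp": [0.96, 0.98, 0], "dr": [0, 0, 0]}, {"dp": [0.98, 0.44, 0], "dr": [0, 0, 0]}, {"dp": [0.98, 0.1, 0], "dr": [0, 0, 0]}, {"dp": [0.98, -0.21, 0], "dr": [0, 0, 0]}, {"dp": [0.98, -0.58, 0], "dr": [0, 0, 0]}]
dphi [0.3791 0.3571 0.3108 0.3036 0.3286 0.4253 0.3315 0.304  0.3093 0.3524] mean w 2.721513366558793 end ang 130.82114724112296
[{"dp": [0.67, -0.8, 0], "dr": [0, 0, 0]}, {"dp": [0.28, -0.6, 0], "dr": [0, 0, 0]}, {"dp": [0.08, -0.3, 0], "dr": [0, 0, 0]}]
dphi [0.3223 0.2037 0.0959] mean w 1.6583582885541548 end ang 166.45619692085938
```

apply_moves --commands '[{"dp":[0.5,-0.3,0],"dr":[0,0,0]},{"dp":[0.78,-0.8,0],"dr":[0,0,0]},{"dp":[0.46,-0.98,0],"dr":[0,0,0]},{"dp":[0.11,-0.98,0],"dr":[0,0,0]},{"dp":[-0.19,-0.98,0],"dr":[0,0,0]},{"dp":[-0.56,-0.98,0],"dr":[0,0,0]},{"dp":[-0.98,-0.8,0],"dr":[0,0,0]},{"dp":[-0.98,-0.33,0],"dr":[0,0,0]},{"dp":[-0.98,-0.01,0],"dr":[0,0,0]},{"dp":[-0.98,0.3,0],"dr":[0,0,0]}]'

```text
time_s: 22.6
ee_pos: [0.5891, -0.1078, 0.318]
tool_rot: [-0.001, 0.001, 1.0, -0.001]
contact_force: [-0.6, -1.2, 4.1]
gripper_width: 0.336
gripper_force: 25.0
```

apply_moves --commands '[{"dp":[-0.98,0.73,0],"dr":[0,0,0]},{"dp":[-0.61,0.98,0],"dr":[0,0,0]},{"dp":[-0.23,0.98,0],"dr":[0,0,0]},{"dp":[0.08,0.98,0],"dr":[0,0,0]},{"dp":[0.41,0.98,0],"dr":[0,0,0]},{"dp":[0.96,0.98,0],"dr":[0,0,0]},{"dp":[0.98,0.44,0],"dr":[0,0,0]},{"dp":[0.98,0.1,0],"dr":[0,0,0]},{"dp":[0.98,-0.21,0],"dr":[0,0,0]},{"dp":[0.98,-0.58,0],"dr":[0,0,0]}]'

```text
time_s: 23.85
ee_pos: [0.5175, 0.0003, 0.318]
tool_rot: [0.002, -0.001, 1.0, -0.002]
contact_force: [13.4, -13.4, -5.0]
gripper_width: 0.338
gripper_force: 25.0
```

apply_moves --commands '[{"dp":[0.67,-0.8,0],"dr":[0,0,0]},{"dp":[0.28,-0.6,0],"dr":[0,0,0]},{"dp":[0.08,-0.3,0],"dr":[0,0,0]},{"dp":[0,0,0],"dr":[0,0,0]},{"dp":[0,0,0],"dr":[0,0,0]},{"dp":[0,0,0],"dr":[0,0,0]},{"dp":[0,0,0],"dr":[0,0,0]},{"dp":[0,0,0],"dr":[0,0,0]},{"dp":[0,0,0],"dr":[0,0,0]},{"dp":[0,0,0],"dr":[0,0,0]}]'

```text
time_s: 25.1
ee_pos: [0.4981, -0.0325, 0.318]
tool_rot: [0.002, 0.0, 1.0, -0.001]
contact_force: [10.1, -2.9, -4.4]
gripper_width: 0.334
gripper_force: 25.0
```

```bash
python3 - <<'E'
from fit import *
look(("scene","top"))
s=cv2.imread(sorted([f"pics/{f}" for f in os.listdir("pics") if f.startswith("scene_")],key=os.path.getmtime)[-1]);t=cv2.imread(sorted([f"pics/{f}" for f in os.listdir("pics") if f.startswith("top_")],key=os.path.getmtime)[-1])
cv2.imwrite("pics/a3.png",cv2.resize(np.hstack([t[110:320,340:550],s[210:420,130:340]]),None,fx=1.9,fy=1.9))
for fs in ([.2]*2,[.3]*2,[.4]*2,[.5]*2,[.6]*2,[.8]*2,[.5]*3): print(fs,predict(fs,0))
E
```

```text
scene 25.1 [('brown', 160, np.float64(0.088), np.float64(343.5)), ('green', 212, np.float64(0.079), np.float64(339.8)), ('index', 67, np.float64(0.136), np.float64(339.7))]
top 25.15 [('green', 227, np.float64(0.089), np.float64(343.2)), ('index', 90, np.float64(0.135), np.float64(339.8))]
t 25.2 tcp [ 0.4981 -0.0325  0.318 ] r 0.06467049928537441 ang 165.58773897092195 F [10.2773 -2.7082 -3.1855] grip 24.999909354373813 0.3331696087224454
[0.2, 0.2] (np.float64(0.01483604912159958), np.float64(0.013265546900357401))
[0.3, 0.3] (np.float64(0.6399120118761699), np.float64(0.5724027079758993))
[0.4, 0.4] (np.float64(1.5283590427704732), np.float64(1.1278717200678539))
[0.5, 0.5] (np.float64(2.6226714392478367), np.float64(1.6825016986012509))
[0.6, 0.6] (np.float64(3.8888125691352533), np.float64(2.2401536711439225))
[0.8, 0.8] (np.float64(6.858206389790939), np.float64(3.37735136460127))
[0.5, 0.5, 0.5] (np.float64(5.090725206489086), np.float64(2.3290929451786773))
```

View pics/a3.png

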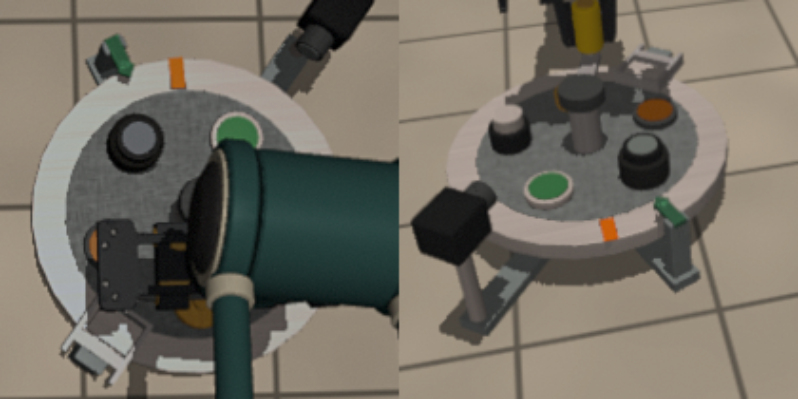

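The index sits about 20° short of the pointer, as predicted.

```bash
python3 - <<'E'
from fit import *
for fs in ([.5,.8,.8,.5],[.5,.8,.9,.6],[.5,.9,.9,.8,.4],[.6]*5): print(fs,predict(fs,339.8))
plan([.5,.9,.9,.8,.4],save=False);plan([.6]*5,save=False);plan([.5,.8,.9,.6],save=False)
E
```

```text
[0.5, 0.8, 0.8, 0.5] (np.float64(353.95815469432165), np.float64(4.558840123008046))
[0.5, 0.8, 0.9, 0.6] (np.float64(356.13129582242794), np.float64(5.248267343860852))
[0.5, 0.9, 0.9, 0.8, 0.4] (np.float64(364.4154327392561), np.float64(6.395672973209982))
[0.6, 0.6, 0.6, 0.6, 0.6] (np.float64(357.4489576463694), np.float64(4.999474069551357))
[{"dp": [0.08, -0.5, 0], "dr": [0, 0, 0]}, {"dp": [-0.05, -0.9, 0], "dr": [0, 0, 0]}, {"dp": [-0.32, -0.9, 0], "dr": [0, 0, 0]}, {"dp": [-0.61, -0.8, 0], "dr": [0, 0, 0]}, {"dp": [-0.4, -0.33, 0], "dr": [0, 0, 0]}]
dphi [0.1563 0.2784 0.2954 0.3106 0.1595] mean w 1.92018713837213 end ang -124.78989405880898
[{"dp": [0.09, -0.6, 0], "dr": [0, 0, 0]}, {"dp": [-0.02, -0.6, 0], "dr": [0, 0, 0]}, {"dp": [-0.15, -0.6, 0], "dr": [0, 0, 0]}, {"dp": [-0.27, -0.6, 0], "dr": [0, 0, 0]}, {"dp": [-0.45, -0.6, 0], "dr": [0, 0, 0]}]
dphi [0.1871 0.1851 0.1901 0.2028 0.2314] mean w 1.5943868545180886 end ang -136.4336538542702
[{"dp": [0.08, -0.5, 0], "dr": [0, 0, 0]}, {"dp": [-0.03, -0.8, 0], "dr": [0, 0, 0]}, {"dp": [-0.29, -0.9, 0], "dr": [0, 0, 0]}, {"dp": [-0.38, -0.6, 0], "dr": [0, 0, 0]}]
dphi [0.1563 0.2471 0.2921 0.2198] mean w 1.8305715671402139 end ang -141.17519355691664
```

Use the 0.6×5 nudge (predicted 357.4°).

apply_moves --commands '[{"dp":[0.09,-0.6,0],"dr":[0,0,0]},{"dp":[-0.02,-0.6,0],"dr":[0,0,0]},{"dp":[-0.15,-0.6,0],"dr":[0,0,0]},{"dp":[-0.27,-0.6,0],"dr":[0,0,0]},{"dp":[-0.45,-0.6,0],"dr":[0,0,0]},{"dp":[0,0,0],"dr":[0,0,0]},{"dp":[0,0,0],"dr":[0,0,0]},{"dp":[0,0,0],"dr":[0,0,0]},{"dp":[0,0,0],"dr":[0,0,0]},{"dp":[0,0,0],"dr":[0,0,0]}]'

```text
time_s: 26.45
ee_pos: [0.5134, -0.0925, 0.3179]
tool_rot: [0.0, 0.0, 1.0, 0.0]
contact_force: [2.9, 2.3, 2.8]
gripper_width: 0.332
gripper_force: 25.0
```

```bash
python3 - <<'E'
from fit import *
plan([.6]*5)
look(("scene","top","scene"))
s=cv2.imread(sorted([f"pics/{f}" for f in os.listdir("pics") if f.startswith("scene_")],key=os.path.getmtime)[-1]);t=cv2.imread(sorted([f"pics/{f}" for f in os.listdir("pics") if f.startswith("top_")],key=os.path.getmtime)[-1])
cv2.imwrite("pics/a4.png",cv2.resize(np.hstack([t[120:200,370:470],s[280:360,220:320]]),None,fx=4,fy=4))
E
```

```text
[{"dp": [0.09, -0.6, 0], "dr": [0, 0, 0]}, {"dp": [-0.02, -0.6, 0], "dr": [0, 0, 0]}, {"dp": [-0.15, -0.6, 0], "dr": [0, 0, 0]}, {"dp": [-0.27, -0.6, 0], "dr": [0, 0, 0]}, {"dp": [-0.45, -0.6, 0], "dr": [0, 0, 0]}]
dphi [0.1871 0.1851 0.1901 0.2028 0.2314] mean w 1.5943868545180886 end ang -136.4336538542702
scene 26.45 [('brown', 151, np.float64(0.089), np.float64(360.0)), ('brass', 196, np.float64(0.083), np.float64(4.4)), ('green', 212, np.float64(0.078), np.float64(358.5)), ('index', 57, np.float64(0.136), np.float64(356.9))]
top 26.5 [('brown', 374, np.float64(0.082), np.float64(356.8)), ('brass', 364, np.float64(0.089), np.float64(357.5)), ('green', 358, np.float64(0.084), np.float64(358.7)), ('index', 72, np.float64(0.133), np.float64(356.9))]
scene 26.55 [('brown', 151, np.float64(0.089), np.float64(360.0)), ('brass', 196, np.float64(0.082), np.float64(4.6)), ('green', 211, np.float64(0.078), np.float64(358.5)), ('index', 57, np.float64(0.136), np.float64(356.9))]
t 26.6 tcp [ 0.5135 -0.0927  0.3179] r 0.06457120237737904 ang -136.9655523899966 F [2.9579 2.2748 2.1023] grip 24.99988683499396 0.33442203841897067
```

View pics/a4.png

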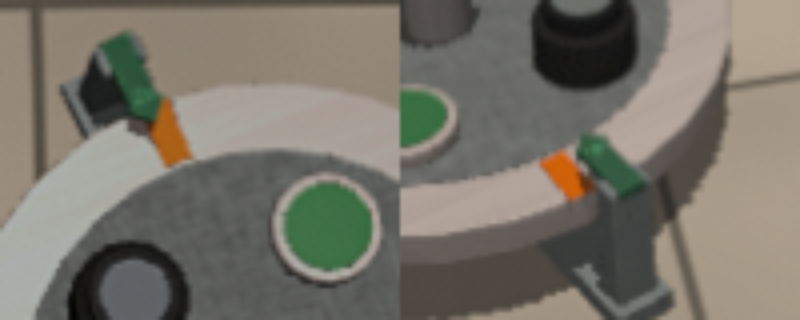

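```bash
python3 - <<'E'
from fit import *
for fs in ([.3,.3],[.35,.35],[.4,.4]): print(predict(fs,357)); plan(fs,save=False)
E
```

```text
(np.float64(358.4089758495158), np.float64(1.0374717124487551))
[{"dp": [-0.3, -0.28, 0], "dr": [0, 0, 0]}, {"dp": [-0.3, -0.22, 0], "dr": [0, 0, 0]}]
dphi [0.1259 0.1137] mean w 0.9582453563594753 end ang -122.64000670957705
(np.float64(359.0185577220959), np.float64(1.3610634537656827))
[{"dp": [-0.35, -0.32, 0], "dr": [0, 0, 0]}, {"dp": [-0.35, -0.24, 0], "dr": [0, 0, 0]}]
dphi [0.1456 0.1301] mean w 1.1028679010236375 end ang -120.58612042711029
(np.float64(359.6737035307324), np.float64(1.6753812961632308))
[{"dp": [-0.4, -0.36, 0], "dr": [0, 0, 0]}, {"dp": [-0.4, -0.25, 0], "dr": [0, 0, 0]}]
dphi [0.165  0.1458] mean w 1.243293812929915 end ang -118.61750192004861
```

apply_moves --commands '[{"dp":[-0.4,-0.36,0],"dr":[0,0,0]},{"dp":[-0.4,-0.25,0],"dr":[0,0,0]},{"dp":[0,0,0],"dr":[0,0,0]},{"dp":[0,0,0],"dr":[0,0,0]},{"dp":[0,0,0],"dr":[0,0,0]},{"dp":[0,0,0],"dr":[0,0,0]},{"dp":[0,0,0],"dr":[0,0,0]},{"dp":[0,0,0],"dr":[0,0,0]}]'

```text
time_s: 27.6
ee_pos: [0.5294, -0.1052, 0.318]
tool_rot: [-0.0, 0.0, 1.0, -0.0]
contact_force: [0.4, 0.5, 5.1]
gripper_width: 0.329
gripper_force: 25.0
```

```bash
python3 - <<'E'
from fit import *
look(("scene","top"))
E
```

```text
scene 27.6 [('brown', 152, np.float64(0.089), np.float64(2.5)), ('brass', 192, np.float64(0.078), np.float64(7.9)), ('green', 214, np.float64(0.078), np.float64(1.6)), ('index', 34, np.float64(0.131), np.float64(359.4))]
top 27.65 [('brown', 390, np.float64(0.083), np.float64(359.5)), ('brass', 560, np.float64(0.083), np.float64(2.4)), ('green', 360, np.float64(0.084), np.float64(1.7)), ('index', 56, np.float64(0.131), np.float64(359.9))]
t 27.7 tcp [ 0.5294 -0.1052  0.3179] r 0.06471358760411777 ang -118.97285777805371 F [0.8619 0.4855 4.8801] grip 25.00015553086996 0.33095794770214304
```

The index reads about 359.5–360°. Release and lift clear.

apply_moves --commands '[{"dp":[0,0,0],"dr":[0,0,0]},{"dp":[0,0,0],"dr":[0,0,0]},{"dp":[0,0,0],"dr":[0,0,0]},{"dp":[0,0,0],"dr":[0,0,0]},{"dp":[0,0,0],"dr":[0,0,0]},{"dp":[0,0,0],"dr":[0,0,0]},{"dp":[0,0,-0.2],"dr":[0,0,0]},{"dp":[0,0,-0.5],"dr":[0,0,0]},{"dp":[0,0,-0.9],"dr":[0,0,0]},{"dp":[0,0,-0.9],"dr":[0,0,0]}]' --grip 1

```text
time_s: 28.95
ee_pos: [0.5297, -0.105, 0.3698]
tool_rot: [0.001, 0.0, 1.0, -0.0]
contact_force: [0.4, 0.1, 0.6]
gripper_width: 1.002
gripper_force: 0.0
```

apply_moves --commands '[{"dp":[0,0,-0.9],"dr":[0,0,0]},{"dp":[0,0,-0.9],"dr":[0,0,0]},{"dp":[0,0,-0.9],"dr":[0,0,0]},{"dp":[0,0.9,-0.5],"dr":[0,0,0]},{"dp":[0,0.9,0],"dr":[0,0,0]},{"dp":[0,0.9,0],"dr":[0,0,0]},{"dp":[0,0.9,0],"dr":[0,0,0]},{"dp":[0,0.9,0],"dr":[0,0,0]},{"dp":[0,0.9,0],"dr":[0,0,0]},{"dp":[0,0.9,0],"dr":[0,0,0]}]'

```text
time_s: 30.2
ee_pos: [0.5296, 0.0223, 0.4318]
tool_rot: [-0.0, 0.0, 1.0, 0.0]
contact_force: [-0.1, -0.3, 0.4]
gripper_width: 1.0
gripper_force: 0.0
```

apply_moves --commands '[{"dp":[0,0.9,0],"dr":[0,0,0]},{"dp":[0,0.9,0],"dr":[0,0,0]},{"dp":[0,0.9,0],"dr":[0,0,0]},{"dp":[0,0.9,0],"dr":[0,0,0]},{"dp":[0,0.9,0],"dr":[0,0,0]},{"dp":[0,0.9,0],"dr":[0,0,0]},{"dp":[0,0.9,0],"dr":[0,0,0]},{"dp":[0,0.9,0],"dr":[0,0,0]},{"dp":[0,0,0],"dr":[0,0,0]},{"dp":[0,0,0],"dr":[0,0,0]}]'

```text
time_s: 31.45
ee_pos: [0.5297, 0.165, 0.4318]
tool_rot: [-0.0, 0.0, 1.0, -0.0]
contact_force: [0.4, -0.3, -0.4]
gripper_width: 1.002
gripper_force: 0.0
```

```bash
python3 - <<'E'
from fit import *
look(("scene","top"))
s=cv2.imread(sorted([f"pics/{f}" for f in os.listdir("pics") if f.startswith("scene_")],key=os.path.getmtime)[-1]);t=cv2.imread(sorted([f"pics/{f}" for f in os.listdir("pics") if f.startswith("top_")],key=os.path.getmtime)[-1])
cv2.imwrite("pics/a5.png",cv2.resize(np.hstack([t[110:320,340:550],s[210:420,130:340]]),None,fx=1.9,fy=1.9))
E
```

```text
scene 31.45 [('brown', 152, np.float64(0.089), np.float64(2.5)), ('brass', 198, np.float64(0.08), np.float64(7.1)), ('green', 213, np.float64(0.078), np.float64(1.6)), ('index', 33, np.float64(0.131), np.float64(359.4))]
top 31.5 [('brass', 594, np.float64(0.084), np.float64(2.9)), ('green', 358, np.float64(0.084), np.float64(1.5)), ('index', 56, np.float64(0.131), np.float64(359.9))]
t 31.55 tcp [0.5297 0.1646 0.4319] r 0.21542905628025816 ang 98.26821184854012 F [ 0.6596 -0.8076  0.0693] grip 0.0 1.0025428681434567
```

View pics/a5.png

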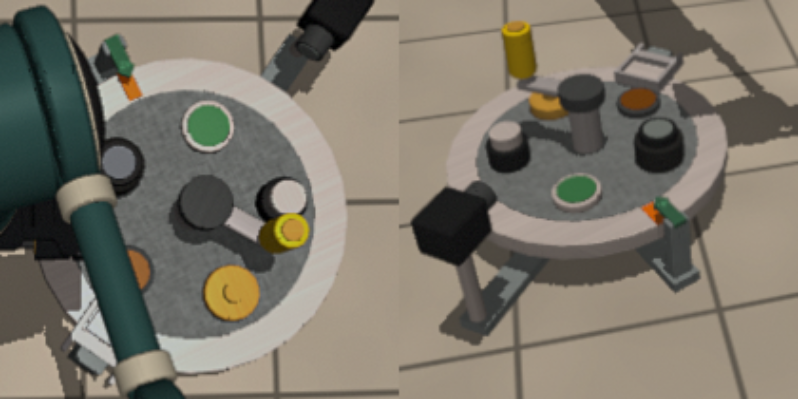

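The index sits under the pointer, the platter is at rest, the handle is free and the arm is clear. Handing in.

```bash
python3 -c "
from plant import workorder
print(workorder.close_job())"
```

```text
the job is handed in; nothing more can be done
None
```

Job handed in at about 31.5 s. The platter held an estimated 15–17.3 turns a minute for over 6 s (camera averages 16–16.6) and now rests with the index within about 1° (roughly 2 mm) of the pointer. The handle is released and the arm is clear.

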